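Take a test-sieve nest apart for its pre-run check

TASK

Take the sieve nest apart for its check before a run: park the lid in the middle of the black dish and the yellow-tagged coarse sieve in the middle of the yellow dish, lay the blue-tagged fine sieve flat on the sloped light panel, about the middle of its width and resting against the ledge at the foot of the slope, and stand the empty receiver in the middle of the small balance's round plate. Everything ends right way up, and the tape roll and the red-lidded jar stay where they are.

Things in the scene. Friction and masses are not known exactly. Their poses are not given: they have to be found in the camera images.
- sieve_lid: Steel lid on top of the nest: 60 mm plate, 5 to 9 mm above the origin, over a 50 mm wide, 5 mm deep skirt; black upright knob, 18 mm in diameter, 13 to 31 mm above the origin; lift it by the knob. Origin: centre of the skirt's underside, z up. Every skirt hangs 5 mm deep, with 2 mm play, in the rim of the part below: lift straight up first. Nothing is locked.
- coarse_sieve: Second from the top: steel ring with yellow band and tag, 60 mm wide, 25 mm high. Origin: centre of its underside, z up; lowest 5 mm a 50 mm wide skirt, grip the 60 mm wall 5 to 25 mm up. The tag sticks out along its own -x to 47 mm from the axis, 13 to 17 mm up. In the nest both tags point roughly to the robot, 20 to 40 degrees either side of the receiver's -x: fingers fit left and right.
- fine_sieve: Third from the top: sieve with blue band and blue tag, same size and shape as the coarse one (60 mm wide, 25 mm high, skirt 5 mm, tag along its own -x). Origin at the centre of its underside, z up along its axis. In the nest the origins of fine sieve, coarse sieve and lid are 21, 41 and 61 mm above the receiver's. Its yaw in the end does not matter.
- receiver: Receiver pan at the bottom of the nest, an empty steel cup standing on the bench: 26 mm high, wall 60 mm wide from 4 mm upward, on a dark foot 72 mm wide and 4 mm thick. Origin at the centre of the underside, z up. About 110 g.
- black_dish: Black round parking dish for the lid, fixed to the bench: 90 mm wide, floor 2 mm high and 84 mm wide inside, rim 5 mm high. Origin at the centre of its underside on the bench.
- yellow_dish: Yellow round parking dish for the coarse sieve, fixed; same size as the black one (90 mm wide, floor 2 mm high, rim 5 mm high). Origin at the centre of its underside.
- mesh_viewer: Fixed stand with a white light panel, 100 mm wide, 92 mm long, rising at 20 degrees along its own +x (away from the robot); a ledge at its foot stands 12 mm off the panel. Origin on the bench. A sieve flat on it, centred and against the ledge, has its origin at x -17.8, y 0, z 30.3 mm in this frame, axis leaning 20 degrees to -x. Sieves do not slide down by themselves: bring them to the ledge.
- small_balance: Compact white balance, fixed, with a round steel weighing plate 94 mm wide whose top is 39 mm above the bench. Origin on the bench under the centre of the plate, z up. The plate is rigid. The housing (130 mm along x, 112 mm along y, 30 mm high) reaches 78 mm from the origin along its -x (display) and 52 mm along +x.
- tape_roll: Bystander: loose roll of tan label tape, 68 mm wide, 18 mm high, lying on the bench. Leave it alone. Origin at the centre of its underside.
- red_jar: Bystander: loose white jar with a red lid, 68 mm wide, 65 mm high. Leave it alone. Origin at the centre of its underside.
There are look-alikes about, which are no part of the job. Leave any pink look-alike of the sieve_lid alone.

How it is judged:
By the outcome, as a careful person would: the job done as asked, in the order asked, and still so for the second after the job is handed in, with the robot touching nothing.
It also fails if it takes over 106 s, if anything falls off the work surface, if the arm or the gripper's body presses on something with over 40 N, if the wrist force passes 120 N, or if a joint passes its speed limit or range.

ROBOT

A 6-joint arm with a two-finger parallel gripper is mounted at the origin on a cart in front of the work surface, level with it; the furniture and walls round the work are solid. World frame = base frame: x ahead of the robot, y to its left, z up, the work surface at z = 0. Lengths are in mm, angles in rad, forces in N, time in s.
With the tool pointing down it reaches from about 400 to 825 mm from the base axis. Payload 7 kg.
Tool frame: the origin (TCP) lies at the very end of the fingers, on their centre line; the grasp point (between the pads) lies 19 mm behind it; z points along the fingers, y is the line along which they close (so a half turn about z gives the same grasp; the last joint's range is limited). The gripper opens to 88 mm and grips with 3 to 60 N. Pads are 19 mm wide; open, the fingers measure 130 mm over their backs; the gripper's body (78 mm by 193 mm) begins 47 mm behind the grasp point.
Start: joints at [-0.825, 0.359, 0.012, 0, -1.224, -0.288], TCP at [298.305, -605.483, 193.261] pointing down, gripper open.
Joint ranges: [-3.07, 3.07], [-1.43, 2.12], [-1.02, 1.25], [-3.03, 1.67], [-3.05, -0], [-3.03, 3.03]. Speed limits (rad/s): [2.39, 2.39, 3.01, 3.14, 3.14, 3.14].

INTERFACE

Orientations are given as a unit quaternion [x, y, z, w].
In Python, from plant import bot gives the robot as it stands. Calls block until the motion is done:
- bot.move_ptp(position, orientation): joint-space move of the TCP to a pose.
- bot.line_to(position, velocity=150, ori=None): straight line of the TCP; ori=None keeps the orientation; velocity is the mean speed in mm/s.
- bot.move_joints(angles): joint-space move.
- bot.move_gripper(opening, force=None): finger opening in mm; force is the grip in N (None keeps the last); returns when the fingers have stopped.
- bot.pause(seconds).
- bot.solve_ik(position, orientation): joint angles nearest the present ones, or None.
- bot.read_state(): the state.
- bot.camera(name): name is "scene" or "top"; returns the picture (384x512x3 uint8, red, green, blue); there is no depth.
- bot.get_calibration(name): a dict with "fx", "fy", "cx", "cy" (pixels), "distortion" ([k1, k2, p1, p2, k3] as OpenCV has them; the pictures are not rectified), "view" (4x4, takes a point from world to camera coordinates). Camera axes: x right, y up, looking along -z (the intrinsics and any distortion apply to the point x, -y, -z); pixel columns grow to the right and rows downward; lengths in mm; the calibration is good to about 2 mm. A picture is of the moment at which its call begins. get_calibration takes no time and is no camera call.
A pose or a line that the arm cannot do raises bot.Unreachable and nothing moves.
- bot.close_job(): hands the job in; it is judged then, once.
The state is a dict: "t": time; "joint_pos": joint angles; "qvel": joint speeds; "tau": joint torques, N m; "tcp_pos": TCP position; "eef_rot": TCP orientation; "contact_force": force on the tool from outside, world axes, zero at the start; "moment": the same for the moment, N m; "width": finger opening in mm; "finger_force": force on a finger pad.
Only numpy, scipy, OpenCV 4.12 (cv2) and the standard library are available. Lean on these libraries where they do the work, as an engineer would, in place of code of your own. Each camera call takes 0.05 s, during which the arm holds its last target. There are 200 camera calls.

## Working session

There is one attempt and no reset: what is moved stays moved. The work goes in short steps, each a Python script; the robot and the scene stay as the last script left them, time stands still between calls to the robot, and variables do not carry over. Pictures are saved under pics/ and viewed, at most 14 in all, crops included, and the job is handed in when it is done.

```bash
mkdir -p pics; ls; python3 - <<'E'
from plant import bot
import cv2
for n in("scene","top"):
    im=bot.camera(n); cv2.imwrite(f"pics/{n}0.png",im[...,::-1])
    c=bot.get_calibration(n); print(n,c)
print(bot.read_state())
E
```

```text
pics
scene {'fx': 449.9538785944583, 'fy': 449.9538785944583, 'cx': 253.29222277443304, 'cy': 185.81955766139242, 'distortion': array([-0.09741453,  0.        ,  0.        ,  0.        ,  0.        ]), 'view': array([[-7.91432630e-01, -6.11254710e-01, -1.43965271e-03,
         3.94013623e+02],
       [ 2.85154611e-01, -3.71290076e-01,  8.83646155e-01,
        -2.07359269e+02],
       [-5.40667403e-01,  6.98935877e-01,  4.68153180e-01,
        -7.17892391e+02],
       [ 0.00000000e+00,  0.00000000e+00,  0.00000000e+00,
         1.00000000e+00]])}
top {'fx': 428.64111368203095, 'fy': 428.64111368203095, 'cx': 259.4524043330413, 'cy': 187.62201729283626, 'distortion': array([-0.16074072,  0.        ,  0.        ,  0.        ,  0.        ]), 'view': array([[ 2.66146373e-02, -9.99281838e-01,  2.69716563e-02,
        -3.60874355e+01],
       [ 9.95850644e-01,  2.88527852e-02,  8.63076566e-02,
        -5.03017007e+02],
       [-8.70238811e-02,  2.45626943e-02,  9.95903368e-01,
        -9.83280141e+02],
       [ 0.00000000e+00,  0.00000000e+00,  0.00000000e+00,
         1.00000000e+00]])}
{'t': 0.1, 'joint_pos': array([-8.24840526e-01,  3.59341432e-01,  1.11535477e-02, -2.73941007e-04,
       -1.22410561e+00, -2.88092592e-01]), 'qvel': array([-0.00038469, -0.00127553,  0.0011136 ,  0.00057103,  0.00037751,
       -0.00149745]), 'tau': array([ 3.07735654e-04, -5.84165096e+01,  2.93753654e+01,  7.01556087e+00,
        1.01824582e-02, -5.66082656e-05]), 'tcp_pos': array([ 298.11366047, -605.06284409,  192.40706289]), 'eef_rot': array([-2.26891646e-01,  9.73919711e-01,  7.14397754e-04, -2.58068496e-04]), 'contact_force': array([-0.36835693, -0.1824346 ,  1.0178088 ]), 'moment': array([ 0.00436238,  0.07250779, -0.03819742]), 'finger_force': 0.0, 'width': 87.59306531470703}
```

View pics/scene0.png

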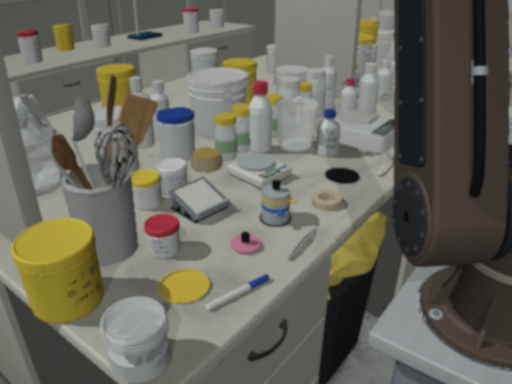

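View pics/top0.png

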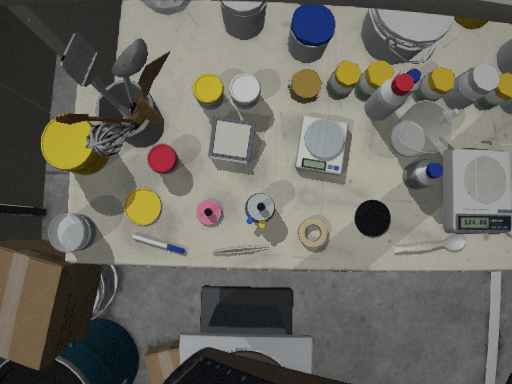

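The nest is at scene (276,205) and top (260,207). It has a steel lid with a black knob and yellow and blue bands and tags. The pink lid at top (209,212) is the look-alike to leave alone. The small balance with the round plate is at top (324,140); the large one at (480,190) is not part of the job. The viewer is at (232,140), the black dish at (372,218) and the yellow dish at (143,206). Next is an enlarged crop to confirm this, along with the colour masks.

```bash
cat > h.py <<'E'
from plant import bot
import numpy as np, cv2
from scipy.spatial.transform import Rotation as R
def K(n):
    c=bot.get_calibration(n); return c,np.array([[c['fx'],0,c['cx']],[0,c['fy'],c['cy']],[0,0,1.]])
def ray(n,uv):
    c,k=K(n); p=cv2.undistortPoints(np.array([[uv]],float),k,np.array(c['distortion']))[0,0]
    V=c['view']; d=V[:3,:3].T@np.array([p[0],-p[1],-1]); o=-V[:3,:3].T@V[:3,3]; return o,d
def onz(n,uv,z):
    o,d=ray(n,uv); return o+d*(z-o[2])/d[2]
def proj(n,P):
    c,k=K(n); V=c['view']; q=V[:3,:3]@np.array(P,float)+V[:3,3]
    return cv2.projectPoints(np.array([[q[0],-q[1],-q[2]]]),np.zeros(3),np.zeros(3),k,np.array(c['distortion']))[0].ravel()
def blob(mask,roi):
    x0,y0,x1,y1=roi; m=np.zeros(mask.shape,np.uint8); m[y0:y1,x0:x1]=mask[y0:y1,x0:x1]
    n,l,s,ce=cv2.connectedComponentsWithStats(m); i=1+np.argmax(s[1:,4]); return l==i,ce[i],s[i,4]
def ellipse_on(n,m,z):
    "centre and radius of a horizontal disc at height z from its mask"
    c=max(cv2.findContours(m.astype(np.uint8),0,cv2.CHAIN_APPROX_NONE)[0],key=len)[:,0]
    h=cv2.convexHull(c)[:,0]
    P=np.array([onz(n,p,z)[:2] for p in h]); A=np.c_[2*P,np.ones(len(P))]
    s=np.linalg.lstsq(A,(P**2).sum(1),rcond=None)[0]; return s[:2],np.sqrt(s[2]+s[:2]@s[:2])
def hsv(im): return cv2.cvtColor(im,cv2.COLOR_RGB2HSV)
def down(yaw,tilt=0): # tool z down, tool y at angle yaw from world y
    return R.from_euler('z',yaw)*R.from_quat([0,1,0,0])
E
python3 - <<'E'
from h import *
t=cv2.imread('pics/top0.png')[...,::-1].copy(); s=cv2.imread('pics/scene0.png')[...,::-1].copy()
H=hsv(t); h,sa,v=[H[...,i] for i in range(3)]
m,_,a=blob((v<55).astype(np.uint8),(345,190,400,245)); print('black',a,ellipse_on('top',m,5))
m,_,a=blob(((h>18)&(h<35)&(sa>110)).astype(np.uint8),(115,180,170,235)); print('yellow',a,ellipse_on('top',m,5))
m,_,a=blob((v<60).astype(np.uint8),(252,195,272,215)); print('knob',a,ellipse_on('top',m,92))
m,_,a=blob(((h>85)&(h<120)&(sa>30)).astype(np.uint8),(298,112,350,165)); print('plate',a,ellipse_on('top',m,39))
for c in [(324,138)]: print(H[c[1],c[0]],H[170,324],H[150,340])
# disp crops
a=cv2.resize(t[105:235,195:365],None,fx=4.4,fy=4.4,interpolation=3); cv2.imwrite('pics/c1.png',a[...,::-1])
a=cv2.resize(s[150:265,155:300],None,fx=5,fy=5,interpolation=3); cv2.imwrite('pics/c2.png',a[...,::-1])
E
```

```text
black 1020 (array([ 439.72125044, -297.47785474]), np.float64(43.964838161410164))
yellow 1093 (array([453.11516714, 257.10022202]), np.float64(44.68588653455752))
knob 49 (array([456.47897976, -24.10311046]), np.float64(8.042031704359557))
plate 1 (array([282.56661985, -59.60703357]), np.float64(288.7856352088409))
[ 96  17 153] [40 10 78] [ 53   9 117]
```

View pics/c1.png

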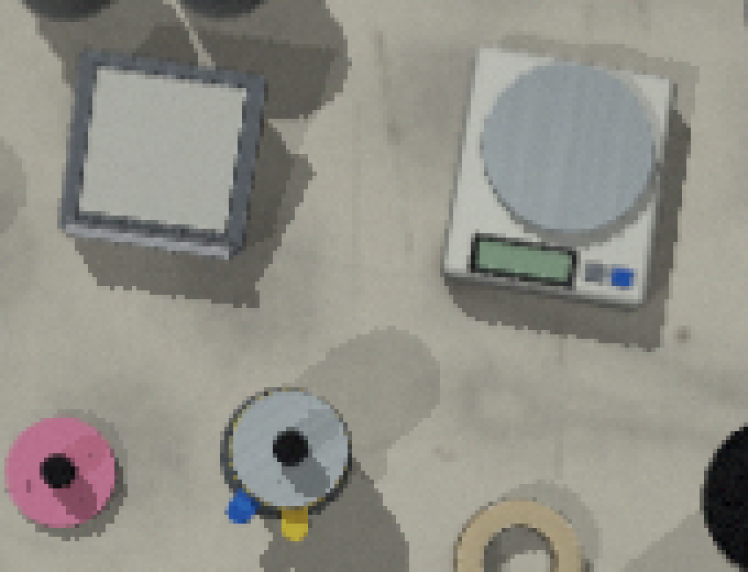

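View pics/c2.png

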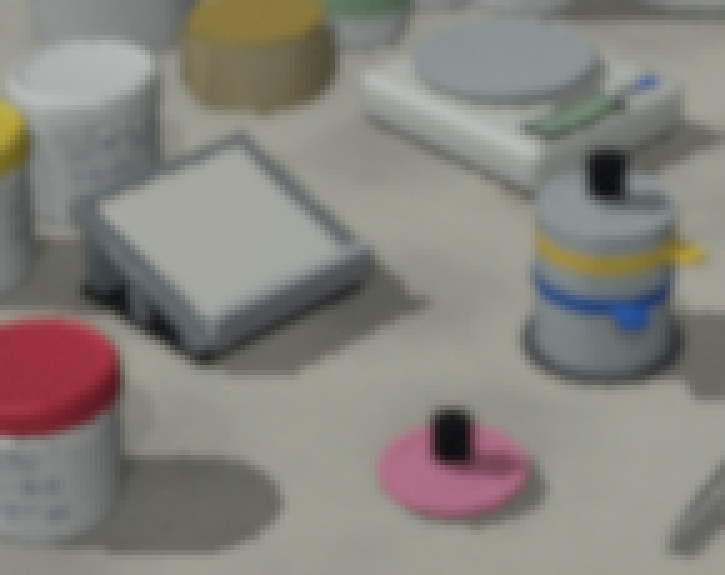

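Crop c1 shows the steel lid of the nest with its knob at (290,448), a yellow tag at (296,525) and a blue tag at (240,508). The pink lid at (58,470) stays alone. The viewer's white panel has corners at about (98,67), (248,88), (228,236) and (80,213), and the balance plate is centred near (568,147). Crop c2 shows the same nest with yellow above blue. Next I measure the tags, plate and panel.

```bash
cat > meas.py <<'E'
from h import *
def tri(a,b):
    (o1,d1),(o2,d2)=ray('top',a),ray('scene',b); d1/=np.linalg.norm(d1); d2/=np.linalg.norm(d2)
    s=np.linalg.lstsq(np.c_[d1,-d2],o2-o1,rcond=None)[0]; p,q=o1+s[0]*d1,o2+s[1]*d2
    return (p+q)/2,np.linalg.norm(p-q)
if __name__=='__main__':
    t=cv2.imread('pics/top0.png')[...,::-1].copy(); s=cv2.imread('pics/scene0.png')[...,::-1].copy()
    H=hsv(t).astype(int); h,sa,v=[H[...,i] for i in range(3)]
    T=cv2.medianBlur(t,3).astype(int); m=((T[...,2]-T[...,0])>4)&(T.mean(2)>120)
    m,_,a=blob(m.astype(np.uint8),(300,115,348,162)); m=cv2.morphologyEx(m.astype(np.uint8),cv2.MORPH_OPEN,np.ones((5,5),np.uint8)); print('plate',a,ellipse_on('top',m,39))
    L=((T[...,2]-T[...,0])>4)&(T.mean(2)>100); m,_,a=blob(L.astype(np.uint8),(243,190,277,223)); print('lid',a,ellipse_on('top',m,70))
    m,c,a=blob(((h>18)&(h<35)&(sa>120)).astype(np.uint8),(250,220,275,232)); print('ytag',a,onz('top',c,58)[:2])
    m,c,a=blob(((h>100)&(h<125)&(sa>120)).astype(np.uint8),(240,212,262,230)); print('btag',a,onz('top',c,38)[:2])
    cs=[]
    for im,roi in((t,(213,115,255,165)),(s,(170,175,232,218))):
        g=cv2.medianBlur(im,3).astype(int); w=(g.mean(2)>150)&(g.mean(2)<250)
        x0,y0,x1,y1=roi
        m,c,a=blob(w.astype(np.uint8),roi); cc=max(cv2.findContours(m.astype(np.uint8),0,1)[0],key=len)
        hu=cv2.convexHull(cc); e=1
        while len(q:=cv2.approxPolyDP(hu,e,True))>4: e+=.3
        print(a,q[:,0].tolist()); cs.append(q[:,0].astype(float))
E
python3 meas.py
```

```text
plate 1185 (array([ 623.8094098 , -169.26063232]), np.float64(46.20648290564688))
lid 472 (array([457.87151632, -23.90959146]), np.float64(28.940479660866448))
ytag 41 [419.31448157 -28.12452957]
btag 36 [427.37128725  -1.16909558]
1064 [[218, 121], [249, 126], [244, 156], [213, 151]]
814 [[202, 180], [221, 200], [196, 212], [176, 192]]
```

```bash
python3 - <<'E'
from meas import *
P=[]
for a,b in (((213,152.5),(197,213)),((245.8,157.5),(222,199.3)),((217.6,120.6),(175.5,191.4)),((250.6,125.5),(202.3,180))):
    p,e=tri(a,b); P.append(p); print(p.round(1),round(e,1))
P=np.array(P); c=P.mean(0); up=P[2:].mean(0)-P[:2].mean(0); lat=P[[0,2]].mean(0)-P[[1,3]].mean(0)
print(c,np.linalg.norm(up),np.linalg.norm(lat),np.degrees([np.arctan2(up[1],up[0]),np.arctan2(-lat[0],lat[1]),np.arctan2(up[2],np.hypot(*up[:2]))]))
# corners of the outer frame top edge and ledge top edge (c1 crop) on heights
for n,uv,z in (('hi+y',(80,50),51),('hi-y',(265,73),51),('ledge+y',(62,226),31),('ledge-y',(240,250),31)):
    print(n,onz('top',(uv[0]/4.4+195,uv[1]/4.4+105),z).round(1))
yt=onz('top',(209,212),5); print('pink',yt); print('tape',onz('top',(313,233),18)); print('jar',onz('top',(162,158),65))
for n in('scene','top'):print(ray(n,(250,190))[0])
E
```

```text
[583.3  89.2  18.2] 3.2
[575.5  12.7  19.9] 2.2
[655.6  79.8  42.8] 1.8
[646.5   2.6  42.5] 1.2
[615.22852453  46.06747906  30.85024821] 76.05624901084956 77.31769370080458 [-7.78194102 -6.30802136 18.07479928]
hi+y [664.1  90.4  51. ]
hi-y [654.6  -7.5  51. ]
ledge+y [573.   97.9  31. ]
ledge-y [562.9   2.9  31. ]
pink [443.80513974  95.67693193   5.        ]
tape [ 400.7376712  -151.00843982   18.        ]
jar [561.04893498 201.59263097  65.        ]
[-17.17632467 665.61299169 519.88306971]
[ 416.32141013    2.60393239 1023.63956091]
```

```bash
cat >> h.py <<'E'
def q(yaw): return down(np.radians(yaw)).as_quat()
def st(tag=''):
    s=bot.read_state(); print(tag,'t%.1f'%s['t'],'tcp',s['tcp_pos'].round(1),'F',s['contact_force'].round(1),'w%.1f'%s['width'],'ff%.1f'%s['finger_force'],'j6 %.2f'%s['joint_pos'][5]); return s
def shot(n,f,roi=None,k=1):
    im=bot.camera(n)[...,::-1]; 
    if roi: im=im[roi[1]:roi[3],roi[0]:roi[2]]
    cv2.imwrite('pics/'+f,cv2.resize(im,None,fx=k,fy=k,interpolation=3))
def settle_down(xy,z0,z1,df=4,step=1.0):
    "lower from z0 towards z1 until the contact force rises by df"
    f0=bot.read_state()['contact_force'][2]
    for z in np.arange(z0,z1-.01,-step):
        bot.line_to([*xy,z],velocity=25); f=bot.read_state()['contact_force'][2]
        if f-f0>df: break
    return z
E
python3 - <<'E'
from h import *
N=[457.3,-24]
bot.move_gripper(40,20)
bot.move_ptp([*N,170],q(6)); st('above')
bot.line_to([*N,76],velocity=120); bot.line_to([*N,73],velocity=30); st('at knob')
bot.move_gripper(10,20); st('grip')
bot.line_to([*N,85],velocity=40); st('lift'); bot.line_to([*N,170],velocity=150)
B=[440,-297.5]
bot.move_ptp([*B,120],q(0)); bot.line_to([*B,24]); st('over dish')
print(settle_down(B,20,12)); st('down')
E
```

```text
above t3.2 tcp [457.5 -24.4 170.1] F [0.1 0.2 0.1] w39.8 ff0.0 j6 -1.85
at knob t4.4 tcp [457.4 -24.   73.3] F [-0.1  0.7  0.1] w40.2 ff0.0 j6 -1.85
grip t5.1 tcp [457.3 -24.   73. ] F [ 0.3 -0.1  0.9] w10.4 ff0.0 j6 -1.85
lift t5.6 tcp [457.5 -23.9  85.4] F [0.2 0.5 0.7] w10.1 ff0.0 j6 -1.85
over dish t8.2 tcp [ 440.9 -297.3   24.8] F [1.  0.4 0.5] w9.9 ff0.0 j6 -1.35
12.0
down t10.5 tcp [ 439.9 -297.5   11.9] F [-0.  -0.3  0.4] w10.1 ff0.0 j6 -1.35
```

The fingers closed to 10 mm with no force, so the knob was missed. I'll lift and look.

```bash
python3 - <<'E'
from h import *
bot.line_to([440,-297.5,120])
shot('top','t1.png',(195,105,365,235),4.4); shot('scene','s1.png',(200,120,400,260),3.5)
E
```

```text
(no output)
```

View pics/t1.png

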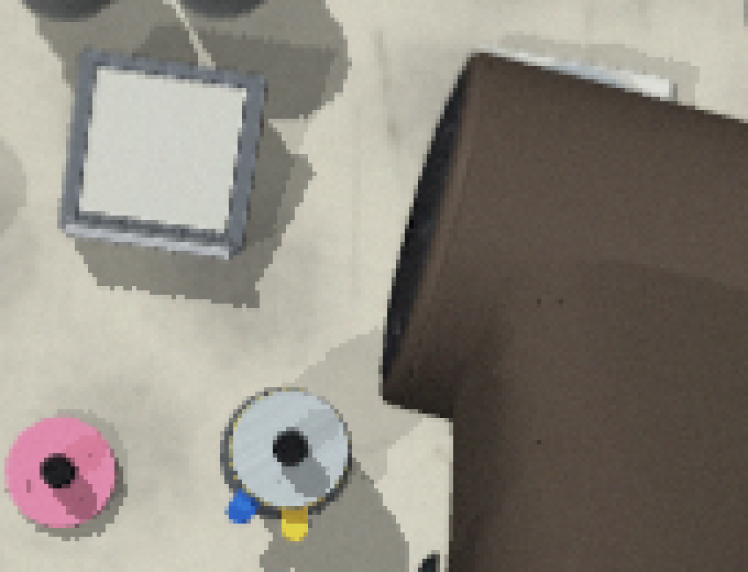

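View pics/s1.png

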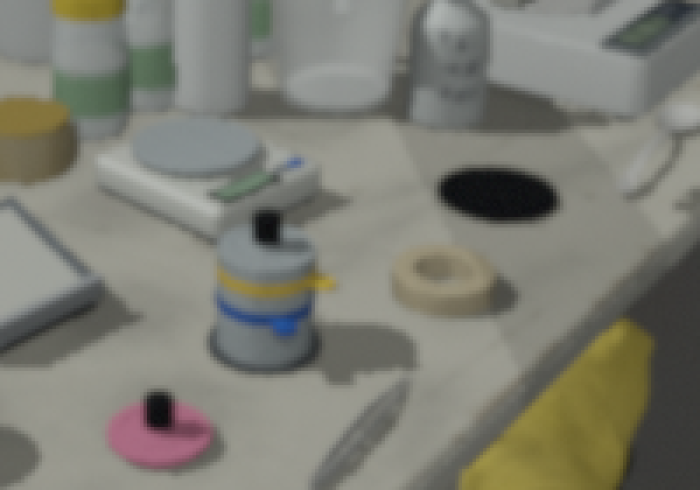

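Both crops show the nest undisturbed, with the knob at t1 (290,448) and s1 (267,227). No gripper shows over the dish in s1, though, which is odd. I'll cross-check the two cameras numerically.

```bash
python3 - <<'E'
from meas import *
print('knob tri',tri((260.2,206.8),(276.3,183)))
print('pink knob tri',tri((208.2,211.8),(245,234)))
for n in('scene','top'):
    print(n,'blackdish',proj(n,(440,-297.5,5)),'tcp',proj(n,(440,-297.5,120)),'yellow',proj(n,(453,257,5)))
st()
shot('scene','s2.png',None,1.4)
E
```

```text
knob tri (array([455.79871262, -23.6286752 ,  84.35428771]), np.float64(1.0915449269345643))
pink knob tri (array([443.8954177 ,  95.88927418,  25.02606757]), np.float64(0.5460963511716814))
scene blackdish [341.14396441 173.08867449] tcp [345.18785066 131.43775013] yellow [183.70482743 282.63563629]
top blackdish [372.35862896 217.80605712] tcp [387.58674678 216.88686785] yellow [141.99460462 206.05378816]
 t11.4 tcp [ 439.2 -297.2  118.8] F [ 0.2 -0.8 -0.3] w9.8 ff0.0 j6 -1.35
```

View pics/s2.png

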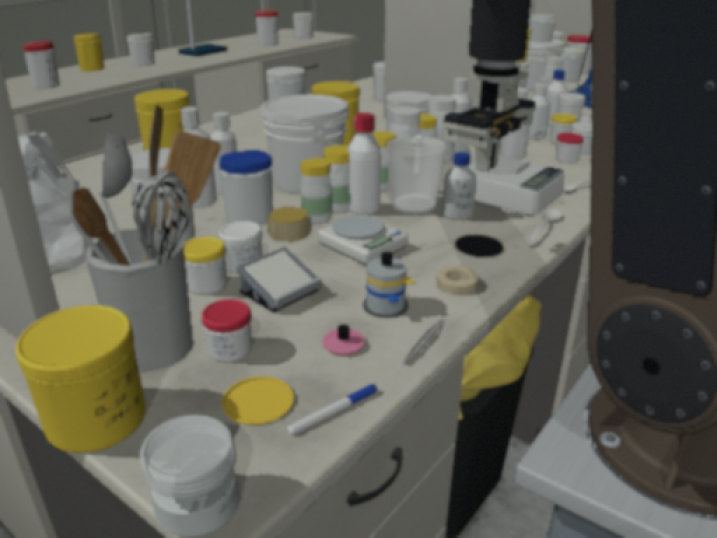

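In s2 the fingertips show near (490,168), which is original pixel (350,120). The reported TCP should project to (345,131), so the tips look higher than reported. I'll enlarge that area.

```bash
python3 - <<'E'
from h import *
im=bot.camera('scene')[...,::-1].copy()
p=proj('scene',bot.read_state()['tcp_pos']); print(p)
c=cv2.resize(im[70:160,300:400],None,fx=6,fy=6,interpolation=3)
cv2.drawMarker(c,(int((p[0]-300)*6+3),int((p[1]-70)*6+3)),(0,0,255),0,20,1)
cv2.imwrite('pics/s3.png',c)
E
```

```text
[345.32125839 131.90311993]
```

View pics/s3.png

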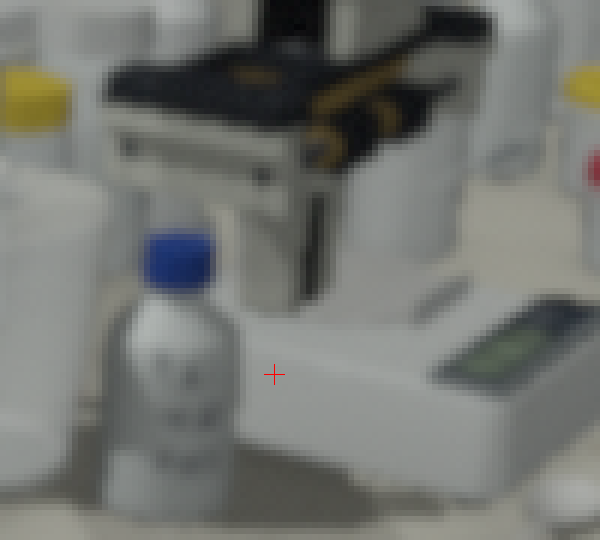

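The fingertips end at s3 (285,310), about 10 px above the projected TCP (red cross), which is roughly 28 mm. That fits the grasp having closed above the knob. I'll probe the dish floor gently to measure the tool's height offset.

```bash
python3 - <<'E'
from h import *
B=[440,-297.5]
bot.line_to([*B,12],velocity=150); bot.pause(.2); st()
print(settle_down(B,4,-34,df=5,step=1.5)); st('contact'); 
shot('scene','s4.png',(300,100,400,190),6)
p=proj('scene',bot.read_state()['tcp_pos']);print((p-[300,100])*6)
E
```

```text
t12.6 tcp [ 440.7 -297.7   12.9] F [-0.3  0.6  0.5] w10.0 ff0.0 j6 -1.35
-32.0
contact t19.1 tcp [ 440.2 -297.6  -31. ] F [-2.7  2.1 12. ] w9.9 ff6.0 j6 -1.35
[239.30853306 512.13795089]
```

View pics/s4.png

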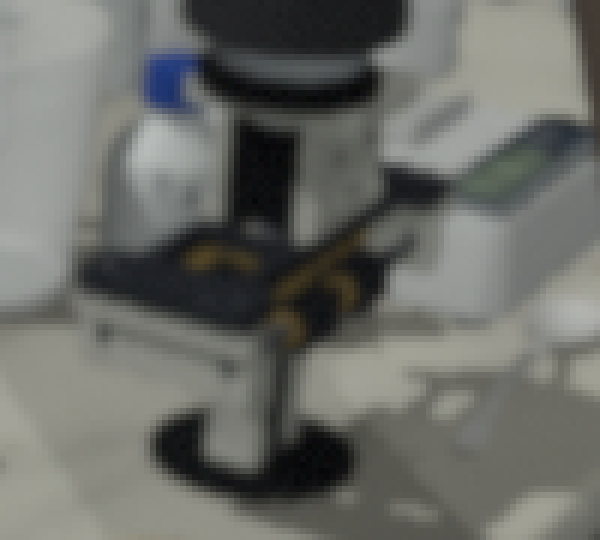

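The fingers touch the dish floor (z=2) at a reported z of about −31, with xy centred: the finger pair straddles s4 (258,455) and the dish centre is (253,450). The real tips are therefore about 33 mm above the reported TCP. I'll correct for that and redo the lid.

```bash
cat >> h.py <<'E'
D=33.
def go(x,y,z,v=200): bot.line_to([x,y,z-D],velocity=v)      # z of the real finger tips
def ptp(x,y,z,yaw): bot.move_ptp([x,y,z-D],q(yaw))
E
python3 - <<'E'
from h import *
N=[457.3,-24]; B=[440,-297.5]
go(*B,150); bot.move_gripper(40,20)
ptp(*N,130,6); go(*N,77,150); go(*N,73.5,30); st('at knob')
bot.move_gripper(10,20); s=st('grip')
if s['width']>15:
    go(*N,83,40); st('lift'); go(*N,140)
    ptp(*B,110,0); go(*B,24); st('over dish')
    print(settle_down(B,17-D,12-D,df=4)); st('down')
E
```

```text
at knob t22.6 tcp [457.7 -24.   41. ] F [ 0.6 -1.   0.4] w40.0 ff0.0 j6 -1.85
grip t23.1 tcp [457.4 -23.9  40.6] F [-0.9  0.8  3. ] w17.7 ff20.0 j6 -1.85
lift t23.5 tcp [457.5 -23.9  50.3] F [ 0.3  0.3 -1.1] w17.2 ff20.0 j6 -1.85
over dish t25.5 tcp [ 440.9 -297.    -8.3] F [ 0.8  0.2 -0.8] w17.5 ff20.0 j6 -1.35
-19.0
down t26.7 tcp [ 440.1 -297.6  -18.4] F [-1.9  1.6  6.5] w17.2 ff20.0 j6 -1.35
```

```bash
python3 - <<'E'
from h import *
N=[457.3,-24]; B=[440,-297.5]; Y=[453.1,257.1]
bot.move_gripper(45); go(*B,60); go(*B,130); bot.move_gripper(88)
ptp(*N,120,6); go(*N,54,150); go(*N,48.5,30); st('at coarse')
bot.move_gripper(50,20); s=st('grip')
if s['width']>55:
    go(*N,58,40); st('lift'); go(*N,120)
    ptp(*Y,90,-45); go(*Y,20); st('over dish')
    print(settle_down(Y,14-D,7-D,df=4)); st('down')
    shot('top','t5.png',(100,105,400,260),2.6)
E
```

```text
at coarse t31.2 tcp [457.5 -23.9  15.8] F [0.2 0.4 0.4] w87.7 ff0.0 j6 -1.85
grip t31.8 tcp [457.3 -23.9  15.5] F [-0.6  0.7  0.2] w59.6 ff20.0 j6 -1.85
lift t32.1 tcp [457.5 -23.9  25.3] F [-0.2 -1.5 -0.4] w60.2 ff20.0 j6 -1.85Traceback (most recent call last):
  File "<stdin>", line 8, in <module>
  File "h.py", line 42, in ptp
    def ptp(x,y,z,yaw): bot.move_ptp([x,y,z-D],q(yaw))
                        ~~~~~~~~~~~~^^^^^^^^^^^^^^^^^^
plant.Unreachable: the arm cannot take that pose within its joint ranges
```

```bash
python3 - <<'E'
from h import *
Y=[453.1,257.1]
for z in (90,8):
  for yw in (-45,-30,-20,0,30,135,150,180):
    s=bot.solve_ik([*Y,z-D],q(yw)); print(z,yw,None if s is None else np.round(s,2))
print(np.round(bot.read_state()['joint_pos'],2))
E
```

```text
90 -45 None
90 -30 [ 0.89  0.24 -0.5   0.   -0.82 -2.99]
90 -20 [ 0.89  0.24 -0.5   0.   -0.82 -2.81]
90 0 [ 0.89  0.24 -0.5   0.   -0.82 -2.46]
90 30 [ 0.89  0.24 -0.5   0.   -0.82 -1.94]
90 135 [ 0.89  0.24 -0.5   0.   -0.82 -0.11]
90 150 [ 0.89  0.24 -0.5   0.   -0.82  0.15]
90 180 [ 0.89  0.24 -0.5   0.   -0.82  0.68]
8 -45 None
8 -30 [ 0.89  0.36 -0.58  0.   -0.63 -2.99]
8 -20 [ 0.89  0.36 -0.58 -0.   -0.63 -2.81]
8 0 [ 0.89  0.36 -0.58 -0.   -0.63 -2.46]
8 30 [ 0.89  0.36 -0.58 -0.   -0.63 -1.94]
8 135 [ 0.89  0.36 -0.58  0.   -0.63 -0.11]
8 150 [ 0.89  0.36 -0.58  0.   -0.63  0.15]
8 180 [ 0.89  0.36 -0.58  0.   -0.63  0.68]
[ 0.38  0.1  -0.6  -0.   -0.87 -1.85]
```

```bash
python3 - <<'E'
from h import *
Y=[453.1,257.1]
ptp(*Y,90,135); st(); go(*Y,20,150); st('over dish')
print(settle_down(Y,13-D,7-D,df=4)); st('down')
bot.move_gripper(88); go(*Y,50); go(*Y,110); st()
# IK preview for the fine sieve
yw=-6.5
for y in (-37,143): print('grasp',y,np.round(bot.solve_ik([457.3,-24,28-D],q(y)),2))
for f in (0,180):
    r=R.from_euler('z',yw+0,degrees=True)*R.from_euler('y',-20,degrees=True)*R.from_euler('z',f,degrees=True)*R.from_quat([0,1,0,0])
    s=bot.solve_ik([598,48,10],r.as_quat()); print(f,r.as_matrix()[:,2].round(2),None if s is None else np.round(s,2))
shot('top','t5.png',(100,105,400,260),2.6)
E
```

```text
t34.1 tcp [452.9 256.5  56.5] F [-0.7 -0.6 -0.8] w59.9 ff20.0 j6 -0.11
over dish t34.8 tcp [453.5 257.1 -12.6] F [ 0.6 -0.3 -0.2] w59.7 ff20.0 j6 -0.11
-24.0
down t36.2 tcp [453.2 257.2 -23.5] F [-2.7 -0.7  6.9] w59.8 ff20.0 j6 -0.11
 t37.7 tcp [452.9 257.   76.8] F [-0.4  0.3 -0.2] w87.6 ff0.0 j6 -0.11
grasp -37 [ 0.38  0.24 -0.7  -0.   -0.62 -2.6 ]
grasp 143 [ 0.38  0.24 -0.7   0.   -0.62  0.55]
0 [ 0.34 -0.04 -0.94] None
180 [ 0.34 -0.04 -0.94] None
```

View pics/t5.png

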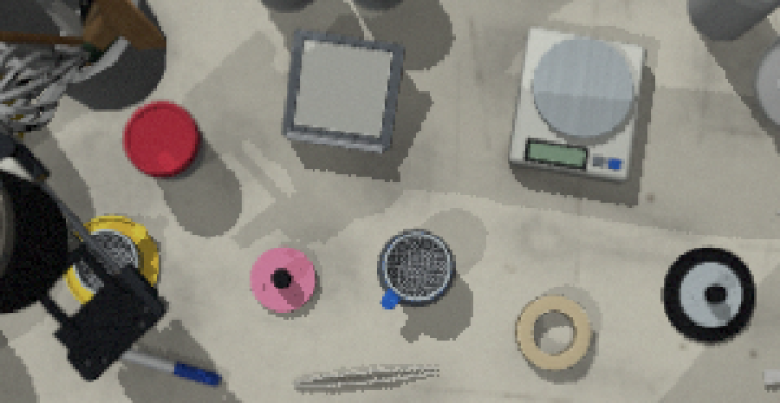

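t5 shows the lid centred in the black dish at (712,294), the coarse sieve in the yellow dish at (110,265) partly behind the gripper, and the fine sieve on the receiver at (417,265). The tilted pose came back unreachable, so I'll explore the tilt in IK.

```bash
cat >> h.py <<'E'
def qt(tilt,f,yw=-6.5):
    return (R.from_euler('z',yw,degrees=True)*R.from_euler('y',-tilt,degrees=True)*R.from_euler('z',f,degrees=True)*R.from_quat([0,1,0,0])).as_quat()
E
python3 - <<'E'
from h import *
for z in (0,100):
  for t in (0,10,15,20):
    for f in (-150,-120,-60,-30,-15,0,15,30,60,150,180,195):
      s=bot.solve_ik([600,48,z],qt(t,f))
      if s is not None: print(z,t,f,np.round(s,2))
E
```

```text
0 0 -150 [ 0.4   0.43 -0.38  0.   -0.76  1.58]
0 0 -120 [ 0.4   0.43 -0.38  0.   -0.76  2.1 ]
0 0 -30 [ 0.4   0.43 -0.38  0.   -0.76 -2.61]
0 0 -15 [ 0.4   0.43 -0.38 -0.   -0.76 -2.35]
0 0 0 [ 0.4   0.43 -0.38  0.   -0.76 -2.09]
0 0 15 [ 0.4   0.43 -0.38  0.   -0.76 -1.83]
0 0 30 [ 0.4   0.43 -0.38  0.   -0.76 -1.56]
0 0 60 [ 0.4   0.43 -0.38  0.   -0.76 -1.04]
0 0 150 [ 0.4   0.43 -0.38  0.   -0.76  0.53]
0 0 180 [ 0.4   0.43 -0.38  0.   -0.76  1.05]
0 0 195 [ 0.4   0.43 -0.38  0.   -0.76  1.32]
0 10 -150 [ 0.47  0.34 -0.63  0.22 -0.46  1.33]
0 10 -120 [ 0.47  0.34 -0.63  0.22 -0.46  1.85]
0 10 -60 [ 0.47  0.34 -0.63  0.22 -0.46  2.9 ]
0 10 -30 [ 0.47  0.34 -0.63  0.22 -0.46 -2.86]
0 10 -15 [ 0.47  0.34 -0.63  0.22 -0.46 -2.6 ]
0 10 0 [ 0.47  0.34 -0.63  0.22 -0.46 -2.34]
0 10 15 [ 0.47  0.34 -0.63  0.22 -0.46 -2.07]
0 10 30 [ 0.47  0.34 -0.63  0.22 -0.46 -1.81]
0 10 60 [ 0.47  0.34 -0.63  0.22 -0.46 -1.29]
0 10 150 [ 0.47  0.34 -0.63  0.22 -0.46  0.28]
0 10 180 [ 0.47  0.34 -0.63  0.22 -0.46  0.81]
0 10 195 [ 0.47  0.34 -0.63  0.22 -0.46  1.07]
0 15 -150 [ 0.45  0.3  -0.83  0.58 -
[... 2008 characters left out ...]
0.28 -0.58 -1.36]
100 15 150 [ 0.5   0.17 -0.63  0.28 -0.58  0.22]
100 15 180 [ 0.5   0.17 -0.63  0.28 -0.58  0.74]
100 15 195 [ 0.5   0.17 -0.63  0.28 -0.58  1.  ]
100 20 -150 [ 0.51  0.13 -0.79  0.51 -0.42  1.03]
100 20 -120 [ 0.51  0.13 -0.79  0.51 -0.42  1.56]
100 20 -60 [ 0.51  0.13 -0.79  0.51 -0.42  2.6 ]
100 20 -15 [ 0.51  0.13 -0.79  0.51 -0.42 -2.9 ]
100 20 0 [ 0.51  0.13 -0.79  0.51 -0.42 -2.63]
100 20 15 [ 0.51  0.13 -0.79  0.51 -0.42 -2.37]
100 20 30 [ 0.51  0.13 -0.79  0.51 -0.42 -2.11]
100 20 60 [ 0.51  0.13 -0.79  0.51 -0.42 -1.59]
100 20 150 [ 0.51  0.13 -0.79  0.51 -0.42 -0.02]
100 20 180 [ 0.51  0.13 -0.79  0.51 -0.42  0.51]
100 20 195 [ 0.51  0.13 -0.79  0.51 -0.42  0.77]
```

```bash
cat >> h.py <<'E'
Q0=R.from_quat([0,1,0,0])
rz=lambda a:R.from_euler('z',a,degrees=True)
ry=lambda a:R.from_euler('y',a,degrees=True)
def tcp(o,S,delta,flip,hgt):
    "reported TCP pose for a sieve with underside o, rotation S, gripped with tool leaning delta, finger tips hgt up"
    G=S*ry(delta)*rz(flip)*Q0; return np.array(o)+S.apply([0,0,hgt])+D*G.apply([0,0,1]),G.as_quat()
PL=lambda s:rz(-6.5)*ry(-20)*rz(s)
O=np.array([600.8,48,30.3])
E
python3 - <<'E'
from h import *
for s in (0,180):
  for fl in (0,180):
    for d in (0,5,8,11):
      dd=d if s==0 else -d
      for hg in (7,10,13):
        a=bot.solve_ik(*tcp([457.3,-24,21],rz(-37),dd,fl,hg))
        p,qq=tcp(O,PL(s),dd,fl,hg); b=bot.solve_ik(p,qq)
        p2,_=tcp(O+PL(s).apply([12 if s==0 else -12,0,12]),PL(s),dd,fl,hg); c=bot.solve_ik(p2,qq)
        if a is not None and b is not None: print(s,fl,dd,hg,a.round(2),b.round(2),c is not None)
E
```

```text
0 0 5 7 [ 0.31  0.28 -0.6  -0.11 -0.74 -2.45] [ 0.45  0.31 -0.79  0.52 -0.28 -2.62] True
0 0 5 10 [ 0.31  0.28 -0.6  -0.11 -0.75 -2.45] [ 0.46  0.3  -0.79  0.5  -0.29 -2.61] True
0 0 5 13 [ 0.31  0.27 -0.6  -0.1  -0.75 -2.45] [ 0.46  0.3  -0.78  0.49 -0.3  -2.6 ] True
0 0 8 7 [ 0.28  0.31 -0.55 -0.15 -0.81 -2.38] [ 0.47  0.33 -0.67  0.29 -0.41 -2.41] True
0 0 8 10 [ 0.28  0.3  -0.54 -0.15 -0.81 -2.38] [ 0.47  0.32 -0.67  0.29 -0.41 -2.41] True
0 0 8 13 [ 0.28  0.3  -0.54 -0.15 -0.82 -2.38] [ 0.47  0.32 -0.67  0.28 -0.42 -2.41] True
0 0 11 7 [ 0.24  0.34 -0.49 -0.19 -0.87 -2.32] [ 0.46  0.35 -0.58  0.17 -0.51 -2.29] True
0 0 11 10 [ 0.24  0.33 -0.49 -0.19 -0.88 -2.32] [ 0.46  0.34 -0.58  0.17 -0.52 -2.29] True
0 0 11 13 [ 0.24  0.33 -0.49 -0.19 -0.89 -2.33] [ 0.46  0.34 -0.58  0.17 -0.52 -2.29] True
0 180 5 7 [ 0.31  0.28 -0.6  -0.11 -0.74  0.69] [ 0.45  0.31 -0.79  0.52 -0.28  0.52] True
0 180 5 10 [ 0.31  0.28 -0.6  -0.11 -0.75  0.69] [ 0.46  0.3  -0.79  0.5  -0.29  0.53] True
0 180 5 13 [ 0.31  0.27 -0.6  -0.1  -0.75  0.69] [ 0.46  0.3  -0.78  0.49 -0.3   0.54] True
0 180 8 7 [ 0.2
[... 1153 characters left out ...]
0.31 -0.79  0.52 -0.28 -2.62] True
180 180 -5 10 [ 0.45  0.2  -0.82  0.16 -0.51  0.34] [ 0.46  0.3  -0.79  0.5  -0.29 -2.61] True
180 180 -5 13 [ 0.45  0.2  -0.82  0.16 -0.52  0.35] [ 0.46  0.3  -0.78  0.49 -0.3  -2.6 ] True
180 180 -8 7 [ 0.47  0.19 -0.92  0.31 -0.43  0.17] [ 0.47  0.33 -0.67  0.29 -0.41 -2.41] True
180 180 -8 10 [ 0.48  0.18 -0.91  0.3  -0.44  0.18] [ 0.47  0.32 -0.67  0.29 -0.41 -2.41] True
180 180 -8 13 [ 0.48  0.18 -0.9   0.29 -0.45  0.19] [ 0.47  0.32 -0.67  0.28 -0.42 -2.41] True
180 180 -11 10 [ 0.48  0.16 -1.01  0.51 -0.36 -0.03] [ 0.46  0.34 -0.58  0.17 -0.52 -2.29] True
180 180 -11 13 [ 0.48  0.16 -1.    0.49 -0.37 -0.02] [ 0.46  0.34 -0.58  0.17 -0.52 -2.29] True
```

```bash
cat > fine.py <<'E'
from h import *
ds,fl,hg,s=-7,180,9,180
u=PL(0).apply([1,0,0]); n=PL(0).apply([0,0,1])
def at(o,S): return tcp(o,S,ds,fl,hg)
def pl(a,b): return at(O+a*u+b*n,PL(s))     # a uphill of the ledge pose, b off the panel
def fo(): bot.pause(.1); return bot.read_state()['contact_force']
E
python3 - <<'E'
from fine import *
print([bot.solve_ik(*pl(a,b)) is not None for a,b in((12,60),(12,0),(-8,0),(-8,-5))])
N=np.array([457.3,-24,21]); S=rz(-37)
bot.move_ptp(*at(N+[0,0,60],S)); bot.line_to(at(N+[0,0,6],S)[0],velocity=120); bot.line_to(at(N,S)[0],velocity=30); st('at fine')
bot.move_gripper(50,20); g=st('grip')
if g['width']>55:
    bot.line_to(at(N+[0,0,10],S)[0],velocity=40); st('lift'); bot.line_to(at(N+[0,0,80],S)[0],velocity=150)
    bot.move_ptp(*pl(12,60)); bot.line_to(pl(12,14)[0],velocity=100); st('hover')
    shot('scene','s6.png',(150,110,300,235),5)
    im=cv2.imread('pics/s6.png')
    for P in (O+12*u+14*n,O+12*u+39*n):
        p=(proj('scene',P)-[150,110])*5; cv2.drawMarker(im,tuple(int(x) for x in p),(0,0,255),0,16,1)
    cv2.imwrite('pics/s6.png',im)
E
```

```text
[True, True, True, True]
at fine t39.8 tcp [460.6 -26.4  -2.6] F [ 0.   0.4 -0.1] w87.5 ff0.0 j6 0.24
grip t40.4 tcp [460.6 -26.4  -2.7] F [-0.2 -0.4  0.9] w60.2 ff20.0 j6 0.24
lift t40.8 tcp [460.9 -26.2   7.6] F [ 0.2  0.4 -0.1] w59.9 ff20.0 j6 0.25
hover t44.3 tcp [611.5  46.7  23.9] F [ 0.  -0.4 -0.7] w59.9 ff20.0 j6 -2.41
```

View pics/s6.png

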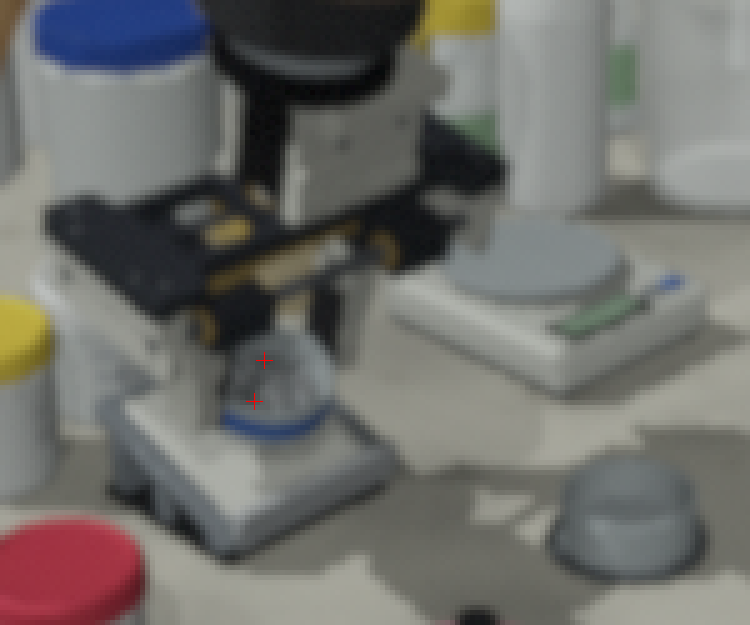

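s6 shows the fine sieve held over the panel, with its opening around (280,385) and tilted the right way. The prediction (red crosses) is about 3 px to the left of it. The ledge contact will settle the distance along the slope, so I'll descend by force.

```bash
python3 - <<'E'
from fine import *
f0=fo(); b=14; bot.line_to(pl(12,8)[0],velocity=40)
for b in np.arange(7,-8.1,-1):
    bot.line_to(pl(12,b)[0],velocity=20); f=bot.read_state()['contact_force']-f0
    if f@n>4: break
print('panel at b',b,f.round(1)); st()
if f@n>4:
    bot.line_to(pl(12,b+1)[0],velocity=20); f1=fo(); print('backed',(f1-f0).round(1))
    for a in np.arange(11,-14.1,-1):
        bot.line_to(pl(a,b+1)[0],velocity=20); f=bot.read_state()['contact_force']-f1
        if f@u>6: break
    print('ledge at a',a,f.round(1),f@u,f@n); st()
E
```

```text
panel at b -1.0 [-5.4  1.5 12.5]
 t47.0 tcp [616.6  46.3  10.6] F [-6.5  2.1 11.3] w59.7 ff20.0 j6 -2.43
backed [ 1.3 -0.6  2. ]
ledge at a -2.0 [ 6.8 -4.9 -0.8] 6.5817949556320965 -3.250081487116563
 t50.8 tcp [604.7  48.    6.8] F [ 7. -5. -0.] w60.0 ff20.0 j6 -2.47
```

```bash
python3 - <<'E'
from fine import *
bot.line_to(pl(-1.7,-.3)[0],velocity=20); st()
bot.move_gripper(80); bot.line_to(pl(-1.7,40)[0],velocity=100); bot.line_to(pl(-1.7,70)[0],velocity=150)
N=[457.3,-24]; bot.move_gripper(88); ptp(*N,120,6); st()
shot('top','t7.png',(195,105,365,235),4.4); shot('scene','s7.png',(150,140,300,250),5)
E
```

```text
t51.1 tcp [604.8  48.    6.6] F [ 4.4 -3.1  1.9] w59.7 ff20.0 j6 -2.47
 t53.6 tcp [458.  -24.2  87.3] F [-0.9  0.1 -0.2] w87.0 ff0.0 j6 -1.85
```

View pics/t7.png

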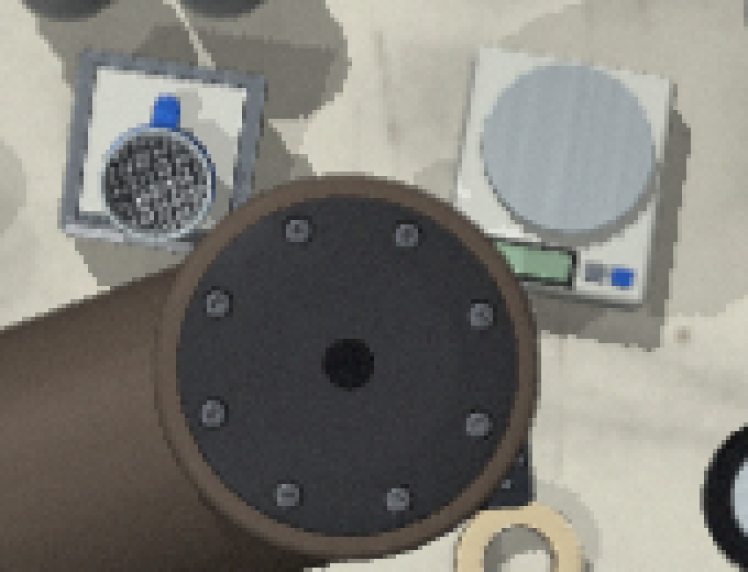

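View pics/s7.png

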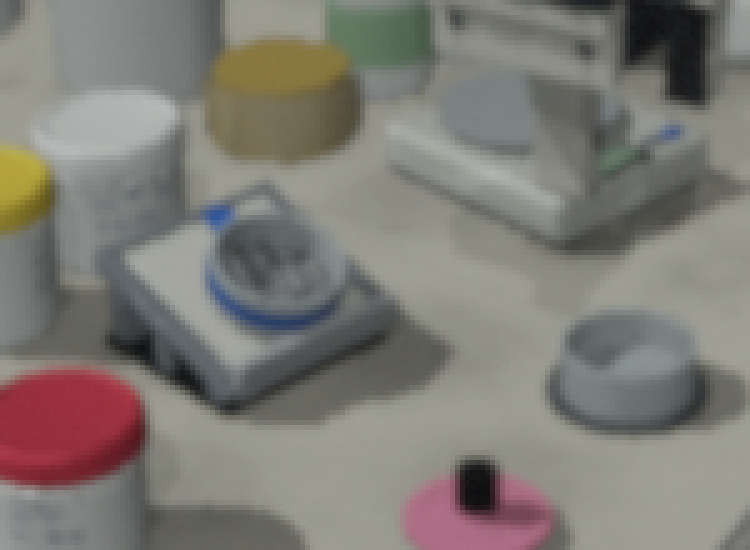

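The crops show the fine sieve flat on the panel against the ledge, with its tag pointing uphill. It is centred at t7 x≈159, against a panel middle of about 160. The receiver stands free at s7 (628,370). Next the receiver goes onto the balance.

```bash
python3 - <<'E'
from h import *
N=[457.3,-24]; W=[623.8,-169.3]
print(bot.solve_ik([*W,45-D],q(0)) is not None)
go(*N,14,150); go(*N,7,30); st('at rec')
bot.move_gripper(50,20); g=st('grip')
if g['width']>55:
    go(*N,20,60); st('lift'); go(*N,110)
    ptp(*W,100,0); go(*W,54,120); st('over plate')
    print(settle_down(W,50-D,43-D,df=4)+D); st('down')
    bot.move_gripper(85); go(*W,80,120); go(*W,150); ptp(440,-24,190,6); st()
    shot('top','t8.png',(100,105,400,260),2.6)
E
```

```text
True
at rec t55.0 tcp [457.3 -24.  -25.9] F [ 0.1 -0.7  1.1] w87.5 ff0.0 j6 -1.85
grip t55.5 tcp [457.3 -24.  -26. ] F [-0.3 -0.4  2. ] w59.8 ff20.0 j6 -1.85
lift t55.9 tcp [457.6 -23.8 -12.6] F [ 0.  -0.5 -1. ] w59.6 ff20.0 j6 -1.85
over plate t57.9 tcp [ 624.  -168.8   21.5] F [ 0.2  0.  -0.7] w59.5 ff20.0 j6 -1.61
45.0
down t59.5 tcp [ 624.  -169.3   13.1] F [-2.5  0.8  8. ] w59.9 ff20.0 j6 -1.61
 t62.0 tcp [440.9 -24.  156.9] F [-0.3  0.9  0.1] w85.1 ff0.0 j6 -1.86
```

```bash
ls pics
```

```text
c1.png
c2.png
s1.png
s2.png
s3.png
s4.png
s6.png
s7.png
scene0.png
t1.png
t5.png
t7.png
t8.png
top0.png
```

```bash
python3 - <<'E'
from h import *
bot.move_joints([-0.825,0.359,0.012,0,-1.224,-0.288]); st()
a=bot.camera('top')[105:255,105:405,::-1]; b=bot.camera('scene')[135:310,120:390,::-1]
a=cv2.resize(a,(640,320),interpolation=3); b=cv2.resize(b,(432,280),interpolation=3)
c=np.zeros((600,640,3),np.uint8); c[:320]=a; c[320:,:432]=b; cv2.imwrite('pics/f.png',c)
E
```

```text
t64.2 tcp [ 299.  -605.1  193.1] F [0.5 0.2 0.2] w85.0 ff0.0 j6 -0.29
```

View pics/f.png

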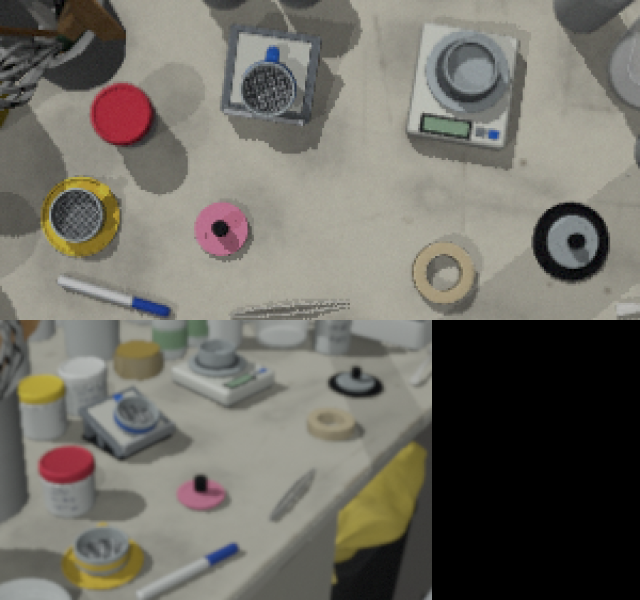

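The composite shows every part in place: lid in the black dish (571,242), coarse sieve in the yellow dish (77,214), fine sieve on the panel at the ledge (268,88), and receiver on the plate (468,70). The tape (443,272), jar (122,114) and pink lid (221,229) have not moved.

```bash
python3 -c "
from plant import bot
print(bot.close_job())"
```

```text
the job is handed in; nothing more can be done
None
```

The sieve nest is apart and the job is handed in at about 64 s: every part sits where asked, right way up, and the tape roll, red-lidded jar and pink lid were left alone; the first lid grasp closed on air because the fingertips sit about 33 mm above the reported TCP, which I corrected for.

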